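# Tuck the insulating barrier under the terminal shroud of a tuning unit

### The job

Lift the wound coil straight up off the pillar of the tuning unit and stand it upright in the shallow steel tray, setting it down rather than dropping it. Then take the slotted insulating barrier by its rib and slide it over the board, slot around the pillar, until its front edge is tucked under the lip of the hinged shroud and fully home against the terminal block, without lifting the shroud. Finish holding it: keep your grip on the rib and keep the barrier firmly pressed down flat on the board, ready for its screws, and leave everything else on the counter where it is.

Things in the scene. Friction and masses are not known exactly. Their poses are not given: they have to be found in the camera images.
- unit: Tuning unit, fixed: an aluminium pan 200 x 180 mm with a dark green board, top 20 mm above the counter. Origin on its pillar's axis at counter level; x points from the pillar to the terminal block (the way the barrier slides in), z up. Board from x = -85 to +111 mm, 88 mm to either side. Two blue capacitors, 22 mm high, at x = 43 to 77 mm, 74 to 88 mm to either side.
- board: The unit's flat board, same origin and axes as the unit; its top lies 20 mm above this origin.
- pillar_top (a point): Top centre of the white plastic pillar, 16 mm diameter, that stands 44 mm high on the board (top 64 mm above the counter); unit axes.
- home (a point): Where the middle of the barrier's front edge belongs when fully home: on the board's top at the foot of the terminal block's front face, on the unit's centre line (x = +60 mm from the pillar's axis); unit axes. The black terminal block, 104 mm wide and 24 mm high, stands across the board under the shroud.
- lip (a point): Middle of the front of the shroud's flat lip, on its underside, 8 mm above the board, x = +37.5 mm from the pillar's axis; unit axes. The lip is 116 mm wide and runs flat 20 mm from here to the terminal block, then the shroud rises to 35 mm above the board. Ahead of this point the edge flares up, 5 mm nearer the pillar and about 4 mm higher.
- shroud (a joint): Angle of the light grey hinged shroud over the terminal block, rad: 0 down on its stop, grows as its front lip is lifted (0.1 rad raises the lip 5 mm). It hinges freely about its rear edge, weighs 60 g and falls shut by itself.
- coil: Wound coil, a ring 54 mm outside diameter, 36 mm high, 21 mm bore, about 0.3 kg, copper winding between black end cheeks; at the start it sits loose over the pillar, standing on the board. Origin in the middle of its underside, z along its bore, up.
- coil_center (a point): Centre of the coil, 18 mm above its underside.
- tray: Shallow square steel tray fixed to the counter, 160 x 160 mm, walls 4 mm thick and 16 mm high, inner floor 5 mm above the counter. Origin under its centre.
- tray_in (a point): Centre of the tray's inner floor.
- barrier: Loose cream insulating barrier, about 0.16 kg: flat plate 120 (x) by 110 (y) by 5 mm, with an upright rib along its rear edge. A slot 28 mm wide runs from the front edge back to x = -15 mm, leaving two tongues. Origin mid-underside (on the pillar's axis when home), x to the front edge, z up. Starts flat on the counter, left or right of the unit, the tray on the other side.
- rib_center (a point): Centre of the barrier's rib (x = -55 mm), 20 mm above the underside; barrier axes. Rib 10 mm thick (x = -60 to -50 mm), 110 mm long, top 38 mm above the underside; gripped across its thickness, along the barrier's x.
- barrier_edge (a point): Middle of the barrier's front edge (between the tongues), at underside level, x = +60 mm; barrier axes.
- roundel: Amber glass signal roundel, 132 mm diameter, 24 mm high, lying on a small cast-iron turntable 43 mm high, to the right. Not to be disturbed.
- visor: Dented yellow pressed-steel lamp visor, hardhat-like, about 220 x 200 x 100 mm, to the left. Not to be disturbed.
- load_switch: Green plastic load switch lying flat, about 105 x 205 x 44 mm, near the robot, to the left. Not to be disturbed.
- hex_driver: Steel hex driver with black handle, 190 mm long, lying beyond the unit, to the left. Not to be disturbed.
- standoff1: Nickel-plated hex standoff, 10 x 32 mm, lying in front of the unit, to the left. Not to be disturbed.
- standoff2: The same, in front of the unit, to the right. Not to be disturbed.
- standoff3: The same, beyond the unit, to the right. Not to be disturbed.
Mind the look-alikes: they are no part of the job. What is meant by the barrier is not turquoise, and is the larger of those in its own colour.

How it is judged (in metres and radians):
On the way:
1. the coil stands upright in the tray, let go and at rest (x of coil_center in the frame of tray_in between -0.055 and 0.055 m and y of coil_center in the frame of tray_in between -0.055 and 0.055 m and z of coil_center in the frame of tray_in below 0.021 m and angle between coil's own z axis and vertical below 0.1 rad and linear speed of coil below 0.02 m/s and contact force between the fingers and coil below 0.05 N), for 0.2 s.
At the end, for the whole second after the job is handed in: Barrier flat on the board (0.03 rad), front edge within 6 mm of the terminal block, 8 mm of the centre line and 2 mm of the board, turned under 0.08 rad, gripped by its rib and pressed on the board with over 4 N; shroud down (under 0.03 rad); coil upright and still in the tray (x of barrier_edge in the frame of home above -0.006 m and y of barrier_edge in the frame of home between -0.008 and 0.008 m and z of barrier_edge in the frame of home below 0.002 m and angle between the x axis of barrier and the x axis of unit, either way round below 0.08 rad and angle between barrier's own z axis and vertical below 0.03 rad and contact force between barrier and board above 4 N and contact force between the fingers and barrier above 2 N and x of the grasp point in the frame of rib_center between -0.012 and 0.012 m and z of the grasp point in the frame of rib_center below 0.03 m and value of joint shroud below 0.03 rad and x of coil_center in the frame of tray_in between -0.055 and 0.055 m and y of coil_center in the frame of tray_in between -0.055 and 0.055 m and z of coil_center in the frame of tray_in below 0.021 m and angle between coil's own z axis and vertical below 0.1 rad and linear speed of coil below 0.02 m/s); the arm keeps its last pose, push and grip.
It fails at once if the shroud is lifted (more than 0.1 rad, 5 mm at the lip) (value of joint shroud above 0.1 rad).
It fails at once if the coil is let go in the air, more than 20 mm above the tray's floor (height (world z) of coil_center above 0.045 m and horizontal distance between coil_center and pillar_top above 0.06 m and contact force between the fingers and coil below 0.05 N).
It fails at once if another thing on the counter is moved more than 20 mm (distance of any of roundel, visor, load_switch, hex_driver, standoff1, standoff2, standoff3 from where it was at the start of the episode above 0.02 m).
It also fails if it takes over 54 s, if anything falls off the work surface, if the arm or the gripper's body presses on something with over 40 N, if the wrist force passes 120 N, or if a joint passes its speed limit or range.

### The arm

A 6-joint arm with a two-finger parallel gripper is mounted at the origin on the work surface. World frame = base frame: x ahead of the robot, y to its left, z up, the work surface at z = 0. Lengths are in m, angles in degrees, forces in N, time in s.
With the tool pointing down it reaches from about 0.3 to 0.875 m from the base axis. Payload 6.4 kg.
Tool frame: the origin (TCP) lies at the very end of the fingers, on their centre line; the grasp point (between the pads) lies 19 mm behind it; z points along the fingers, x is the direction in which the jaws open and shut, and the axes are right-handed (so a half turn about z gives the same grasp; the last joint's range is limited). The gripper opens to 88 mm and grips with 3 to 60 N. Pads are 18 mm wide; open, the fingers measure 123 mm over their backs; the gripper's body (75 mm by 187 mm) begins 45 mm behind the grasp point.
Start: joints at [-79.773, 10.359, 92.074, -0, 77.567, -11.82], TCP at [0.216, -0.533, 0.239] pointing down, gripper open.
Joint ranges: [-171.53, 171.53], [-51.25, 118.39], [17.06, 147.69], [-65.23, 245.23], [0, 150.52], [-178.68, 178.68]. Speed limits (degrees/s): [147.25, 147.25, 172.46, 180, 180, 180].

### API

Orientations are given as [roll, pitch, yaw] about the fixed x, y, z axes, in that order (R = Rz(yaw) Ry(pitch) Rx(roll)).
In Python, from plant import manip gives the robot as it stands. The module is installed in compiled form; this text tells all that it offers.
- The arm moves only by the tool step_arm, never from a script. Its argument "commands" is a list of rows, each a list of 3 entries, a list of its own where there are three numbers: the shift along the tool's x, y, z in cm, then the turn, a rotation vector about the tool's x, y, z in degrees, then the opening, from -1 (shut) to 1 (fully open). In form: [[[dx, dy, dz], [wx, wy, wz], grip], ...]. A call has 1 to 5 rows; each row shifts and turns the pose as measured when the row begins, along the tool's axes as they then stand; what a row does not reach is not made up. A row lasts 1/12 s, in which the tool goes at most 41.7 mm and 7.16 degrees, less where a joint would pass 70% of its speed; a pose out of reach is approached as far as the arm can. A call with a gripper value outside its range is refused whole. The fingers move at their own pace and stop on an object; the grip force is fixed at half the most. Time passes only in rows, so rows that do not move let the fingers close. It gives the time, the measured TCP pose, the force and the opening at its end, in the units of the state.
- manip.get_state(): the state, without advancing time (a new reading comes with each control period).
- manip.grab_frame(name): name is "side" or "top" or "wrist"; returns (picture, depth): 400x640x3 uint8, blue, green, red; 400x640 float32, m along the optical axis (not along the pixel's ray), 0 where there is no reading.
- manip.camera_model(name): a dict with "fov_y" (degrees; the focal length in pixels is half the picture's height over the tangent of half this angle, whatever the lens; pixels are square), "cx", "cy" (the principal point, pixels), "world_from_camera" (4x4, takes a point from camera to world coordinates). Camera axes: x right, y down, z forward; pixel columns grow to the right and rows downward; lengths in m; the calibration is good to about 2 mm. A picture is of the moment at which its call begins: read the wrist's pose just before it. camera_model takes no time and is no camera call; for the wrist camera it gives the pose at the moment of the call.
- manip.job_done(): hands the job in, once; it reports no verdict.
The state is a dict: "clock": time; "qpos": joint angles; "qvel": joint speeds; "joint_efforts": joint torques, N m; "tool_pos": TCP position; "orientation": TCP orientation; "contact_force": force on the tool from outside, world axes, zero at the start; "moment": the same for the moment, N m; "width": opening from 0.0 (shut) to 1.0 (fully open).
Only numpy, scipy, OpenCV 4.12 (cv2) and the standard library are available. Lean on these libraries where they do the work, as an engineer would, in place of code of your own. Each camera call takes 0.05 s, during which the arm holds its last target. There are 200 camera calls.

## Working session

There is one attempt and no reset: what is moved stays moved. The work goes in short steps, Python scripts to look and compute and a tool call to move; the robot and the scene stay as the last step left them, time stands still between calls to the robot, and variables do not carry over. Pictures are saved under pics/ and viewed, about 8 in all and at most 12, crops included, and the job is handed in when it is done.

Besides the shell and the picture viewer there is one more tool, called after "Call:" in YAML: its name, and indented under it one key for each argument. step_arm: Moves the arm, as the interface text tells. Its arguments: {"type":"object","properties":{"commands":{"type":"array","items":{"type":"array"}}},"required":["commands"]}

```bash
mkdir -p pics; cat > h.py <<'E'
import numpy as np, cv2
from plant import manip
def f(c): return 200/np.tan(np.radians(c["fov_y"])/2)
def pts(d,c):
    v,u=np.mgrid[0:400,0:640]; k=f(c)
    p=np.stack([(u-c["cx"])/k*d,(v-c["cy"])/k*d,d],-1); T=np.array(c["world_from_camera"])
    return p@T[:3,:3].T+T[:3,3]
def grab(n):
    c=manip.camera_model(n); im,d=manip.grab_frame(n); return im,d,c,pts(d,c)
E
python3 - <<'E'
from h import *
for n in("top","side"):
    im,d,c,P=grab(n); cv2.imwrite(f"pics/{n}0.png",im); np.savez(f"{n}0.npz",im=im,d=d,P=P)
    print(n,c["fov_y"],c["cx"],c["cy"],np.round(c["world_from_camera"],3).tolist(), (d>0).mean())
print(manip.get_state())
E
```

```text
top 55.213266477409825 319.95323498884267 190.16358788030263 [[-0.012, -0.989, 0.147, 0.321], [-1.0, 0.015, 0.018, -0.017], [-0.02, -0.147, -0.989, 1.3], [0.0, 0.0, 0.0, 1.0]] 0.9959765625
side 57.23345143302952 316.7054232164596 200.10700959893822 [[-0.986, -0.103, 0.131, 0.364], [-0.166, 0.661, -0.732, 0.889], [-0.011, -0.744, -0.669, 0.909], [0.0, 0.0, 0.0, 1.0]] 0.995984375
{'clock': 0.1, 'qpos': array([-7.97726827e+01,  1.03957777e+01,  9.21236850e+01, -6.83836511e-04,
        7.75657411e+01, -1.18205276e+01]), 'qvel': array([-0.10279203, -0.0794633 , -0.13319549,  0.07384111, -0.07890427,
       -0.09774418]), 'joint_efforts': array([ 6.59933103e-04, -4.34816515e+01, -3.42699659e+01,  7.04725413e-02,
        3.39610828e-02, -4.73877492e-05]), 'tool_pos': array([ 0.21577059, -0.53249083,  0.23793737]), 'orientation': array([-1.79983200e+02,  8.35337827e-02, -6.79519951e+01]), 'contact_force': array([ 0.5082559 ,  0.51515133, -0.66586848]), 'moment': array([-0.06019224,  0.02605581,  0.01833417]), 'width': 1.0001797884088215}
```

View pics/top0.png

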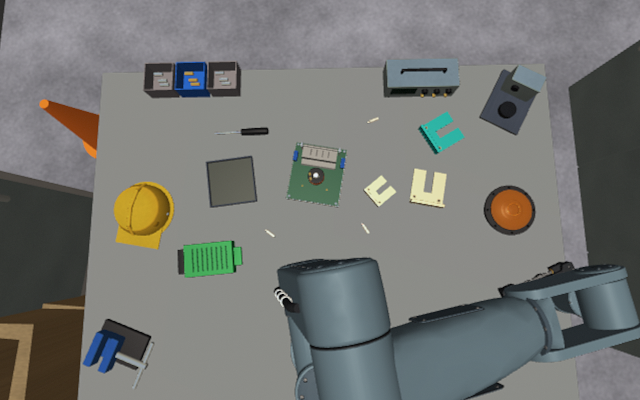

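View pics/side0.png

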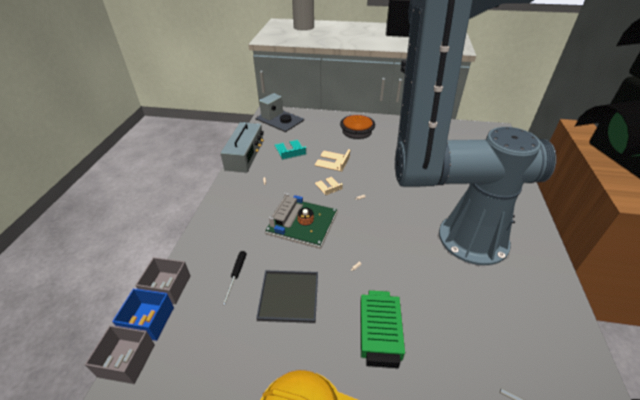

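The top view shows the unit at (317,176) with its block pointing away from the robot. The tray is at (231,181), the large cream barrier at (429,188) with its rib on the near side, and the small cream decoy at (380,190). Next I'll measure these from the masks and depth.

```bash
python3 - <<'E'
from h import *
z=np.load("top0.npz"); im,P=z["im"],z["P"]; hsv=cv2.cvtColor(im,cv2.COLOR_BGR2HSV)
def rect(name,m,x0,y0,x1,y1):
    k=np.zeros(m.shape,bool); k[y0:y1,x0:x1]=1; m=m&k
    q=P[m]; r=cv2.minAreaRect((q[:,:2]*1000).astype(np.float32)); print(name,m.sum(),np.round(r[0],1),np.round(r[1],1),round(r[2],1),"z",np.round(np.percentile(q[:,2],[5,50,95]),4), "mean",q.mean(0).round(4))
H,S,V=[hsv[...,i].astype(int) for i in range(3)]
Z=P[...,2]
cream=(H>18)&(H<38)&(S>25)&(V>150)
rect("barrier",cream,405,160,455,215)
rect("barrier rib",cream&(Z>.025),405,160,455,215)
rect("small",cream,360,170,400,210)
rect("board",(Z>.012)&(Z<.03),275,130,360,215)
rect("unit all",(Z>.012),275,130,360,215)
rect("shroud",(Z>.046),290,135,350,168)
rect("pillartop",(Z>.045)&(V>170)&(S<60),305,165,328,188)
rect("coil",(Z>.045),300,165,330,190)
rect("tray",(V<110)&(S<60)&(Z>.0),200,150,262,212)
rect("tray walls",(Z>.010),200,150,262,212)
E
```

```text
barrier 978 [ 469.2 -213.9] [158.8 466.6] 18.1 z [-0.0007  0.0045  0.037 ] mean [ 0.5155 -0.36    0.0098]
barrier rib 93 [ 413. -201.] [ 55.7 407.9] 18.7 z [0.0335 0.0371 0.0415] mean [ 0.4592 -0.3405  0.0645]
small 470 [ 510.3 -196.1] [78.8 85.9] 39.0 z [-0.0019  0.0029  0.0249] mean [ 0.5096 -0.1955  0.0044]
board 2006 [568.9  19.1] [179.4 199.7] 79.8 z [0.0147 0.0196 0.0263] mean [0.5454 0.0222 0.0198]
unit all 2984 [501.2  31.3] [179.4 337.1] 79.8 z [0.0154 0.0215 0.0576] mean [0.5633 0.0185 0.0414]
shroud 503 [514.1 -28.8] [357.8 145.2] 18.5 z [0.0493 0.0543 0.0599] mean [0.626  0.0071 0.0815]
pillartop 15 [556.5  20. ] [12.1 11.4] 44.2 z [0.0597 0.0622 0.0665] mean [0.5573 0.0203 0.0628]
coil 209 [451.1  16.6] [262.3  53.8] 2.8 z [0.0498 0.0557 0.0643] mean [0.5507 0.0205 0.0797]
tray 2091 [502.5 180.4] [491.9 211.5] 70.7 z [0.0011 0.0051 0.0153] mean [0.5489 0.3125 0.0121]
tray walls 315 [502.8 181.8] [494.1 212.4] 70.8 z [0.0102 0.0143 0.0216] mean [0.538  0.3005 0.0754]
```

```bash
python3 - <<'E'
from h import *
z=np.load("top0.npz"); im,P,d=z["im"],z["P"],z["d"]; hsv=cv2.cvtColor(im,cv2.COLOR_BGR2HSV)
H,S,V=[hsv[...,i].astype(int) for i in range(3)]; Z=P[...,2]; ok=(d>0)&(Z<.15)
def rect(name,m,x0,y0,x1,y1):
    k=np.zeros(m.shape,bool); k[y0:y1,x0:x1]=1; m=m&k&ok
    q=P[m]; r=cv2.minAreaRect((q[:,:2]*1000).astype(np.float32)); print(name,m.sum(),np.round(r[0],1),np.round(r[1],1),round(r[2],1),"z",np.round(np.percentile(q[:,2],[5,50,95]),4), "mean",q.mean(0).round(4))
cream=(H>18)&(H<38)&(S>25)&(V>150)
rect("barrier",cream,405,160,455,215)
rect("rib",cream&(Z>.025),405,160,455,215)
rect("shroud",(Z>.046),290,135,350,168)
rect("coil",(Z>.048)&(Z<.06),300,167,330,190)
rect("tray",(V<110)&(S<60),200,150,262,212)
rect("walls",(Z>.010),200,150,262,212)
for n,(u,v) in dict(st1=(269,233),st2=(365,228),st3=(372,120),drv=(255,131)).items(): print(n,P[v,u].round(3))
E
```

```text
barrier 976 [ 517.5 -364.8] [121.2 124.6] 79.3 z [-0.0007  0.0045  0.0369] mean [ 0.5159 -0.3607  0.0071]
rib 91 [ 462.3 -348.5] [109.4   9.4] 78.4 z [0.0335 0.037  0.0408] mean [ 0.4623 -0.3476  0.0373]
shroud 492 [634.2   3.3] [166.4  54.6] 76.5 z [0.0493 0.0542 0.0592] mean [0.6328 0.0076 0.0543]
coil 180 [554.8  21.8] [52.2 51.4] 43.8 z [0.0503 0.0554 0.0592] mean [0.5555 0.0213 0.0553]
tray 2205 [552.4 313.3] [167.1 161.1] 7.2 z [-0.0002  0.0049  0.0148] mean [0.5496 0.3135 0.0055]
walls 300 [549.3 314.5] [161.6 161.1] 6.7 z [0.0102 0.014  0.0188] mean [0.5488 0.3164 0.0142]
st1 [0.371 0.181 0.004]
st2 [ 0.383 -0.142  0.013]
st3 [ 0.759 -0.179  0.008]
drv [0.723 0.23  0.021]
```

```bash
cat >> h.py <<'E'
from scipy.spatial.transform import Rotation as R
def plan(x,y,z,yaw,maxmm=40,maxdeg=7,roll=180,pitch=0):
    s=manip.get_state(); p=np.array(s["tool_pos"]); r=R.from_euler("xyz",s["orientation"],degrees=True)
    t=np.array([x,y,z]); rt=R.from_euler("xyz",[roll,pitch,yaw],degrees=True)
    w=(r.inv()*rt).as_rotvec(degrees=True); n=int(max(1,np.ceil(np.linalg.norm(t-p)*1000/maxmm),np.ceil(np.linalg.norm(w)/maxdeg)))
    print("pose",p.round(4),np.round(s["orientation"],2),"F",np.round(s["contact_force"],1),"w",round(s["width"],3),"t",round(s["clock"],2),"rows",n)
    for i in range(n):
        d=r.inv().apply((t-p)/n)*100; print(i,[np.round(d,2).tolist(),np.round(w/n,2).tolist()]); r=r*R.from_rotvec(w/n,degrees=True)
E
python3 -c "
from h import *
plan(.5555,.0215,.20,-100.2)"
```

```text
pose [ 0.2158 -0.5325  0.2379] [-1.7998e+02  8.0000e-02 -6.7950e+01] F [ 0.5  0.5 -0.7] w 1.0 t 0.1 rows 17
0 [[-2.27, -3.08, 0.23], [0.0, 0.01, 1.9]]
1 [[-2.37, -3.0, 0.23], [0.0, 0.01, 1.9]]
2 [[-2.47, -2.92, 0.23], [0.0, 0.01, 1.9]]
3 [[-2.56, -2.84, 0.23], [0.0, 0.01, 1.9]]
4 [[-2.66, -2.75, 0.23], [0.0, 0.01, 1.9]]
5 [[-2.75, -2.66, 0.23], [0.0, 0.01, 1.9]]
6 [[-2.83, -2.57, 0.23], [0.0, 0.01, 1.9]]
7 [[-2.92, -2.47, 0.23], [0.0, 0.01, 1.9]]
8 [[-3.0, -2.37, 0.23], [0.0, 0.01, 1.9]]
9 [[-3.07, -2.27, 0.23], [0.0, 0.01, 1.9]]
10 [[-3.15, -2.17, 0.23], [0.0, 0.01, 1.9]]
11 [[-3.22, -2.07, 0.22], [0.0, 0.01, 1.9]]
12 [[-3.28, -1.96, 0.22], [0.0, 0.01, 1.9]]
13 [[-3.35, -1.85, 0.22], [0.0, 0.01, 1.9]]
14 [[-3.41, -1.74, 0.22], [0.0, 0.01, 1.9]]
15 [[-3.46, -1.62, 0.22], [0.0, 0.01, 1.9]]
16 [[-3.51, -1.51, 0.22], [0.0, 0.01, 1.9]]
```

Call:
step_arm:
  commands:
    - [[-2.3, -3.1, 0.2], [0, 0, 1.9], 1]
    - [[-2.4, -3.0, 0.2], [0, 0, 1.9], 1]
    - [[-2.5, -2.9, 0.2], [0, 0, 1.9], 1]
    - [[-2.6, -2.8, 0.2], [0, 0, 1.9], 1]
    - [[-2.7, -2.7, 0.2], [0, 0, 1.9], 1]

```text
clock: 0.52
tool_pos: [0.3133, -0.3681, 0.225]
orientation: [179.9, 0.2, -78.5]
contact_force: [0.5, -1.3, -0.6]
width: 1.003
```

Call:
step_arm:
  commands:
    - [[-2.8, -2.7, 0.2], [0, 0, 1.9], 1]
    - [[-2.8, -2.6, 0.2], [0, 0, 1.9], 1]
    - [[-2.9, -2.5, 0.2], [0, 0, 1.9], 1]
    - [[-3.0, -2.4, 0.2], [0, 0, 1.9], 1]
    - [[-3.1, -2.3, 0.2], [0, 0, 1.9], 1]

```text
clock: 0.93
tool_pos: [0.4203, -0.1972, 0.2135]
orientation: [179.8, 0.2, -88.6]
contact_force: [0.8, -0.9, -0.2]
width: 0.995
```

Call:
step_arm:
  commands:
    - [[-3.1, -2.2, 0.2], [0, 0, 1.9], 1]
    - [[-3.2, -2.1, 0.2], [0, 0, 1.9], 1]
    - [[-3.3, -2.0, 0.2], [0, 0, 1.9], 1]
    - [[-3.3, -1.9, 0.2], [0, 0, 1.9], 1]
    - [[-3.4, -1.8, 0.2], [0, 0, 1.9], 1]

```text
clock: 1.35
tool_pos: [0.5302, -0.0285, 0.2025]
orientation: [179.7, 0.2, -98.6]
contact_force: [1.6, -0.6, 0.2]
width: 1.001
```

```bash
python3 -c "
from h import *
plan(.5555,.0215,.20,-100.2)
c=manip.camera_model('wrist');print(c['fov_y'],np.round(c['world_from_camera'],3).tolist())"
```

```text
pose [ 0.5302 -0.0285  0.2025] [179.73   0.19 -98.63] F [ 1.6 -0.6  0.2] w 1.001 t 1.35 rows 2
0 [[-2.66, -0.87, 0.13], [0.14, 0.1, 0.78]]
1 [[-2.67, -0.84, 0.13], [0.14, 0.1, 0.78]]
66.04423860011642 [[-0.149, -0.938, -0.313, 0.611], [-0.989, 0.14, 0.052, -0.043], [-0.004, 0.317, -0.948, 0.346], [0.0, 0.0, 0.0, 1.0]]
```

Nice tracking. I'll go above the pillar and take a wrist view.

Call:
step_arm:
  commands:
    - [[-2.7, -0.9, -0.8], [0.1, 0.1, 0.8], 1]
    - [[-2.7, -0.8, -0.8], [0.1, 0.1, 0.8], 1]
    - [[0, 0, 0], [0, 0, 0], 1]

```text
clock: 1.6
tool_pos: [0.5575, 0.0313, 0.2166]
orientation: [179.7, 0.1, -100.1]
contact_force: [-0.2, 0.2, 0.1]
width: 1.001
```

```bash
python3 - <<'E'
from h import *
s=manip.get_state(); im,d,c,P=grab("wrist"); cv2.imwrite("pics/w1.png",im); np.savez("w1.npz",im=im,d=d,P=P)
print(s["tool_pos"],s["orientation"])
Z=P[...,2]; V=im.min(2)
ok=d>0
def rect(name,m):
    m=(m&ok).astype(np.uint8); n,l,st,ce=cv2.connectedComponentsWithStats(m)
    for i in range(1,n):
        if st[i,4]>300:
            q=P[l==i]; r=cv2.minAreaRect((q[:,:2]*1000).astype(np.float32)); print(name,st[i,4],ce[i].round(0),np.round(r[0],1),np.round(r[1],1),round(r[2],1),"z",np.median(q[:,2]).round(4))
rect("board",(Z>.015)&(Z<.026)); rect("coil/shroudtop",(Z>.05)&(Z<.0595)); rect("pillar",(Z>.06)&(Z<.07)); rect("lip",(Z>.0275)&(Z<.034)); rect("block",(Z>.040)&(Z<.05))
E
```

```text
[0.55754779 0.03129711 0.21660864] [ 1.79739097e+02  1.13789401e-01 -1.00075360e+02]
board 2493 [100.  44.] [726.5 235.9] [ 25.2 100.8] 0.8 z 0.0221
board 15741 [334. 168.] [571.6  17.5] [176.6 196.4] 79.9 z 0.0184
board 445 [501. 200.] [ 487.3 -166.4] [76.4  7.2] 39.4 z 0.0241
coil/shroudtop 6107 [336.  95.] [635.6   6.3] [116.3  44.3] 80.0 z 0.0533
coil/shroudtop 1754 [335. 174.] [559.9  19.7] [52.6 52.4] 80.5 z 0.0544
lip 2116 [335. 131.] [601.4  12.2] [115.7  19.8] 80.0 z 0.0291
```

View pics/w1.png

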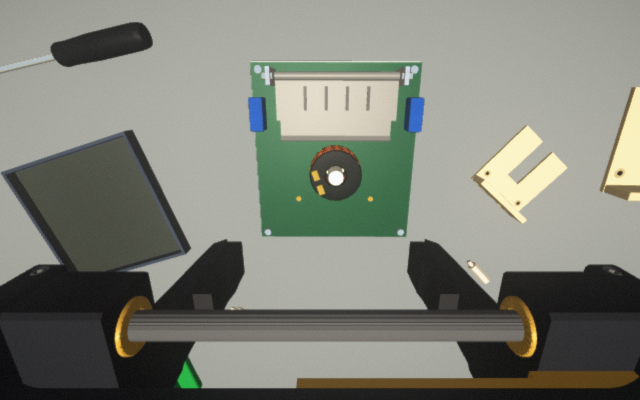

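The wrist view shows the coil at pixel (335,174), the shroud lip near row 136 and the decoy at (520,172). Unit yaw is about -10° and the pillar is near (0.557, 0.0205). Now I'll descend on the coil with the jaws along unit y.

```bash
python3 -c "
from h import *
plan(.558,.0205,.028,-100.1)"
```

```text
pose [0.5565 0.0297 0.2157] [ 1.7965e+02  4.0000e-02 -1.0003e+02] F [-0.7 -0.   0.2] w 1.0 t 1.65 rows 5
0 [[0.18, -0.09, 3.75], [0.07, 0.01, 0.01]]
1 [[0.18, -0.08, 3.75], [0.07, 0.01, 0.01]]
2 [[0.18, -0.08, 3.75], [0.07, 0.01, 0.01]]
3 [[0.18, -0.07, 3.75], [0.07, 0.01, 0.01]]
4 [[0.18, -0.07, 3.75], [0.07, 0.01, 0.01]]
```

Call:
step_arm:
  commands:
    - [[0.5, -0.2, 2.5], [0.1, 0, 0], 1]
    - [[0.4, -0.2, 3.5], [0.1, 0, 0], 1]
    - [[0, 0, 3.5], [0.1, 0, 0], 1]
    - [[0, 0, 3.0], [0, 0, 0], 1]
    - [[0, 0, 2.0], [0, 0, 0], 1]

```text
clock: 2.07
tool_pos: [0.5615, 0.0158, 0.0709]
orientation: [-179.4, -0.1, -99.9]
contact_force: [-0.5, 0.5, -1.1]
width: 0.998
```

```bash
python3 -c "
from h import *
plan(.558,.0205,.028,-100.1,15)"
```

```text
pose [0.5615 0.0158 0.0709] [-1.7936e+02 -9.0000e-02 -9.9870e+01] F [-0.5  0.5 -1.1] w 0.998 t 2.07 rows 3
0 [[-0.14, 0.16, 1.43], [-0.21, -0.03, 0.08]]
1 [[-0.14, 0.15, 1.43], [-0.21, -0.03, 0.08]]
2 [[-0.13, 0.15, 1.43], [-0.21, -0.03, 0.08]]
```

Call:
step_arm:
  commands:
    - [[-0.15, 0.15, 1.4], [-0.2, 0, 0], 1]
    - [[-0.1, 0.15, 1.4], [-0.2, 0, 0], 1]
    - [[-0.1, 0.15, 1.2], [-0.2, 0, 0], 1]
    - [[0, 0, 0], [0, 0, 0], 1]

```text
clock: 2.4
tool_pos: [0.5492, 0.0158, 0.0211]
orientation: [179.1, -0.2, -100.1]
contact_force: [-0.8, 0.4, -0.5]
width: 1.003
```

```bash
python3 -c "
from h import *
plan(.558,.0205,.028,-100.1,15)"
```

```text
pose [0.5492 0.0158 0.0211] [ 1.7915e+02 -1.7000e-01 -1.0010e+02] F [-0.8  0.4 -0.5] w 1.003 t 2.4 rows 1
0 [[-0.61, -0.77, -0.7], [0.85, -0.17, 0.0]]
```

Call:
step_arm:
  commands:
    - [[-0.5, -0.7, -0.7], [0.8, -0.2, 0], 1]
    - [[0, 0, 0], [0, 0, 0], 1]
    - [[0, 0, 0], [0, 0, 0], 1]

```text
clock: 2.65
tool_pos: [0.5575, 0.0182, 0.029]
orientation: [180.0, 0.0, -100.2]
contact_force: [-0.3, -0.0, -0.6]
width: 1.003
```

```bash
python3 -c "
from h import *
plan(.558,.0205,.028,-100.1,15)"
```

```text
pose [0.5575 0.0182 0.029 ] [ 1.7999e+02  4.0000e-02 -1.0019e+02] F [-0.3 -0.  -0.6] w 1.003 t 2.65 rows 1
0 [[-0.23, -0.01, 0.1], [0.01, 0.04, -0.09]]
```

Call:
step_arm:
  commands:
    - [[-0.2, 0, 0.1], [0, 0, 0], 0.6]
    - [[0, 0, 0], [0, 0, 0], -1]
    - [[0, 0, 0], [0, 0, 0], -1]
    - [[0, 0, 0], [0, 0, 0], -1]
    - [[0, 0, 0], [0, 0, 0], -1]

```text
clock: 3.07
tool_pos: [0.5614, 0.0201, 0.0323]
orientation: [-179.5, 0.0, -100.1]
contact_force: [-0.8, 0.5, -0.0]
width: 0.649
```

Call:
step_arm:
  commands:
    - [[0, 0, 0], [0, 0, 0], -1]
    - [[0, 0, 0], [0, 0, 0], -1]
    - [[0, 0, 0], [0, 0, 0], -1]

```text
clock: 3.32
tool_pos: [0.5614, 0.0201, 0.0323]
orientation: [-179.5, 0.0, -100.1]
contact_force: [0.6, -1.0, -0.8]
width: 0.612
```

Width 0.612 is 53.9 mm, so the coil is gripped. Lifting it straight up.

Call:
step_arm:
  commands:
    - [[0, 0, -1.0], [-0.2, 0, 0], -1]
    - [[0, 0, -1.5], [-0.2, 0, 0], -1]
    - [[0, 0, -2.0], [0, 0, 0], -1]
    - [[0, 0, -2.0], [0, 0, 0], -1]
    - [[0, 0, -2.0], [0, 0, 0], -1]

```text
clock: 3.73
tool_pos: [0.5577, 0.0204, 0.1156]
orientation: [179.5, 0.0, -100.2]
contact_force: [0.2, -0.1, -2.8]
width: 0.609
```

```bash
python3 -c "
from h import *
plan(.549,.3145,.115,-100.1,40)"
```

```text
pose [0.5577 0.0204 0.1156] [ 1.7949e+02  3.0000e-02 -1.0015e+02] F [ 0.2 -0.1 -2.8] w 0.609 t 3.73 rows 8
0 [[-3.6, 0.76, 0.02], [0.06, 0.0, -0.01]]
1 [[-3.6, 0.75, 0.02], [0.06, 0.0, -0.01]]
2 [[-3.6, 0.75, 0.01], [0.06, 0.0, -0.01]]
3 [[-3.6, 0.75, 0.01], [0.06, 0.0, -0.01]]
4 [[-3.6, 0.75, 0.01], [0.06, 0.0, -0.01]]
5 [[-3.6, 0.75, 0.01], [0.06, 0.0, -0.01]]
6 [[-3.6, 0.75, 0.01], [0.06, 0.0, -0.01]]
7 [[-3.6, 0.75, 0.01], [0.06, 0.0, -0.01]]
```

Call:
step_arm:
  commands:
    - [[-1.5, 0.3, -0.3], [0.1, 0, 0], -1]
    - [[-3.0, 0.7, 0], [0.1, 0, 0], -1]
    - [[-3.6, 0.8, 0], [0.1, 0, 0], -1]
    - [[-3.6, 0.8, 0], [0, 0, 0], -1]
    - [[-3.6, 0.8, 0], [0, 0, 0], -1]

```text
clock: 4.15
tool_pos: [0.5557, 0.174, 0.1275]
orientation: [-179.6, -0.1, -100.9]
contact_force: [0.7, 0.6, -3.0]
width: 0.616
```

Call:
step_arm:
  commands:
    - [[-3.6, 0.8, 0], [0, 0, 0], -1]
    - [[-3.6, 0.8, 0], [0, 0, 0], -1]
    - [[-3.0, 0.6, 0], [0, 0, 0], -1]
    - [[-1.5, 0.3, 0], [0, 0, 0], -1]
    - [[-0.5, 0.1, 0], [0, 0, 0], -1]

```text
clock: 4.57
tool_pos: [0.5487, 0.3105, 0.1288]
orientation: [-179.8, -0.0, -100.6]
contact_force: [-1.2, -0.2, -2.9]
width: 0.614
```

```bash
python3 -c "
from h import *
plan(.549,.3145,.03,-100.1,20)"
```

```text
pose [0.5487 0.3105 0.1288] [-1.7985e+02 -5.0000e-02 -1.0058e+02] F [-1.2 -0.2 -2.9] w 0.614 t 4.57 rows 5
0 [[-0.08, 0.01, 1.98], [-0.03, -0.01, -0.1]]
1 [[-0.08, 0.01, 1.98], [-0.03, -0.01, -0.1]]
2 [[-0.08, 0.01, 1.98], [-0.03, -0.01, -0.1]]
3 [[-0.08, 0.01, 1.98], [-0.03, -0.01, -0.1]]
4 [[-0.08, 0.01, 1.98], [-0.03, -0.01, -0.1]]
```

Call:
step_arm:
  commands:
    - [[-0.2, 0, 1.2], [0, 0, 0], -1]
    - [[-0.1, 0, 2.0], [0, 0, 0], -1]
    - [[-0.1, 0, 2.5], [0, 0, 0], -1]
    - [[0, 0, 2.0], [0, 0, 0], -1]
    - [[0, 0, 1.0], [0, 0, 0], -1]

```text
clock: 4.98
tool_pos: [0.5514, 0.313, 0.0403]
orientation: [-179.6, 0.0, -100.5]
contact_force: [0.2, 0.0, -3.6]
width: 0.61
```

Call:
step_arm:
  commands:
    - [[0, 0, 0], [0, 0, 0], -1]
    - [[0, 0, 0], [0, 0, 0], -1]

```text
clock: 5.15
tool_pos: [0.549, 0.3096, 0.0359]
orientation: [-180.0, -0.3, -100.7]
contact_force: [0.3, -0.2, -1.6]
width: 0.612
```

```bash
python3 -c "
from h import *
plan(.549,.3145,.019,-100.1,5)"
```

```text
pose [0.549  0.3096 0.0359] [-180.     -0.26 -100.65] F [ 0.3 -0.2 -1.6] w 0.612 t 5.15 rows 4
0 [[-0.12, 0.02, 0.42], [-0.0, -0.06, -0.14]]
1 [[-0.12, 0.02, 0.42], [-0.0, -0.06, -0.14]]
2 [[-0.12, 0.02, 0.42], [-0.0, -0.06, -0.14]]
3 [[-0.12, 0.02, 0.42], [-0.0, -0.06, -0.14]]
```

Call:
step_arm:
  commands:
    - [[0, 0, 0.5], [0, 0, 0], -1]
    - [[0, 0, 0.5], [0, 0, 0], -1]
    - [[0, 0, 0.3], [0, 0, 0], -1]

```text
clock: 5.4
tool_pos: [0.5512, 0.3086, 0.0248]
orientation: [-179.8, -0.2, -100.8]
contact_force: [-0.2, -1.0, -2.2]
width: 0.611
```

Call:
step_arm:
  commands:
    - [[0, 0, 0.2], [0, 0, 0], -1]
    - [[0, 0, 0.2], [0, 0, 0], -1]

```text
clock: 5.57
tool_pos: [0.5522, 0.3087, 0.0216]
orientation: [-179.7, -0.1, -100.8]
contact_force: [-0.2, 1.0, -3.4]
width: 0.614
```

Call:
step_arm:
  commands:
    - [[0, 0, 0.2], [0, 0, 0], -1]
    - [[0, 0, 0.2], [0, 0, 0], -1]

```text
clock: 5.73
tool_pos: [0.5528, 0.309, 0.0181]
orientation: [-179.6, -0.1, -100.8]
contact_force: [0.4, 0.2, -2.9]
width: 0.612
```

Call:
step_arm:
  commands:
    - [[0, 0, 0.15], [0, 0, 0], -1]
    - [[0, 0, 0.1], [0, 0, 0], -1]

```text
clock: 5.9
tool_pos: [0.553, 0.3092, 0.0162]
orientation: [-179.6, -0.1, -100.7]
contact_force: [-4.9, -3.0, 11.0]
width: 0.609
```

Contact with the tray floor (+11 N) at the predicted height. Now I'll release and rise.

Call:
step_arm:
  commands:
    - [[0, 0, 0], [0, 0, 0], 1]
    - [[0, 0, 0], [0, 0, 0], 1]
    - [[0, 0, 0], [0, 0, 0], 1]
    - [[0, 0, 0], [0, 0, 0], 1]
    - [[0, 0, 0], [0, 0, 0], 1]

```text
clock: 6.32
tool_pos: [0.555, 0.3102, 0.0185]
orientation: [-179.4, 0.1, -100.7]
contact_force: [-0.4, 0.9, -0.2]
width: 0.966
```

Call:
step_arm:
  commands:
    - [[0, 0, -0.3], [0, 0, 0], 1]
    - [[0, 0, -1], [0, 0, 0], 1]
    - [[0, 0, -2], [0, 0, 0], 1]
    - [[0, 0, -3], [0, 0, 0], 1]
    - [[0, 0, -3], [0, 0, 0], 1]

```text
clock: 6.73
tool_pos: [0.5489, 0.3083, 0.1083]
orientation: [179.9, -0.3, -100.7]
contact_force: [0.7, 0.1, -0.1]
width: 0.998
```

```bash
python3 - <<'E'
from h import *
for n in ("top","wrist"):
    im,d,c,P=grab(n); k=(d>0)&(P[...,2]>.034)&(P[...,2]<.055)&(abs(P[...,0]-.549)<.07)&(abs(P[...,1]-.3145)<.07)
    q=P[k]; r=cv2.minAreaRect((q[:,:2]*1000).astype(np.float32)); print(n,len(q),r,np.percentile(q[:,2],[5,50,95]))
    if n=="wrist": cv2.imwrite("pics/w2.png",im)
plan(.4623,-.3485,.20,-11.3)
E
```

```text
top 76 ((547.4761352539062, 313.710205078125), (30.757368087768555, 51.56547927856445), 89.95014953613281) [0.03558538 0.03921621 0.04326595]
wrist 3018 ((551.1100463867188, 308.3483581542969), (52.870155334472656, 53.199462890625), 11.520367622375488) [0.03705017 0.03836192 0.04099616]
pose [0.5533 0.3099 0.1141] [-1.7949e+02  1.0000e-02 -1.0072e+02] F [ 0.4  0.3 -0.4] w 1.002 t 6.83 rows 17
0 [[3.91, -0.2, -0.5], [-0.02, -0.02, -5.26]]
1 [[3.91, 0.16, -0.51], [-0.02, -0.02, -5.26]]
2 [[3.88, 0.52, -0.51], [-0.02, -0.02, -5.26]]
3 [[3.81, 0.87, -0.51], [-0.02, -0.02, -5.26]]
4 [[3.72, 1.22, -0.51], [-0.02, -0.02, -5.26]]
5 [[3.59, 1.55, -0.51], [-0.02, -0.02, -5.26]]
6 [[3.43, 1.88, -0.51], [-0.02, -0.02, -5.26]]
7 [[3.24, 2.18, -0.51], [-0.02, -0.02, -5.26]]
8 [[3.03, 2.47, -0.51], [-0.02, -0.02, -5.26]]
9 [[2.79, 2.74, -0.51], [-0.02, -0.02, -5.26]]
10 [[2.53, 2.98, -0.51], [-0.02, -0.02, -5.26]]
11 [[2.24, 3.2, -0.51], [-0.02, -0.02, -5.26]]
12 [[1.94, 3.39, -0.51], [-0.02, -0.02, -5.26]]
13 [[1.62, 3.56, -0.51], [-0.02, -0.02, -5.26]]
14 [[1.29, 3.69, -0.51], [-0.02, -0.02, -5.26]]
15 [[0.94, 3.79, -0.51], [-0.02, -0.02, -5.26]]
16 [[0.59, 3.86, -0.51], [-0.02, -0.02, -5.26]]
```

View pics/w2.png

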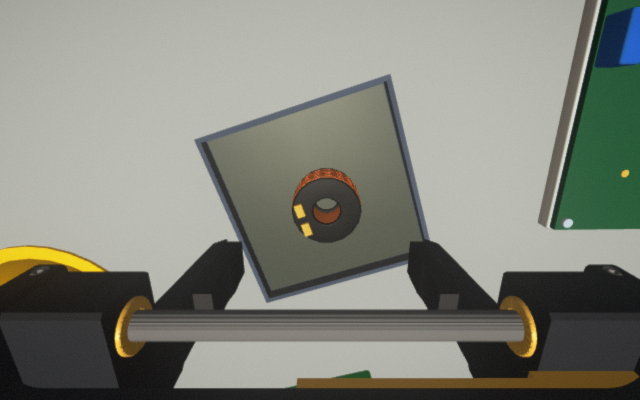

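The coil stands upright near the tray centre (pixel (327,208), top at z≈0.039, about 6 mm off centre). Now over to the barrier.

Call:
step_arm:
  commands:
    - [[3.9, -0.2, -1.0], [0, 0, -5.3], 1]
    - [[3.9, 0.2, -1.0], [0, 0, -5.3], 1]
    - [[3.9, 0.5, -0.8], [0, 0, -5.3], 1]
    - [[3.8, 0.9, -0.8], [0, 0, -5.3], 1]
    - [[3.7, 1.2, -0.8], [0, 0, -5.3], 1]

```text
clock: 7.25
tool_pos: [0.5255, 0.1173, 0.159]
orientation: [-179.4, -0.1, -72.6]
contact_force: [1.1, -0.4, 0.7]
width: 1.001
```

Call:
step_arm:
  commands:
    - [[3.6, 1.6, -0.5], [0, 0, -5.3], 1]
    - [[3.4, 1.9, -0.5], [0, 0, -5.3], 1]
    - [[3.2, 2.2, -0.5], [0, 0, -5.3], 1]
    - [[3.0, 2.5, -0.5], [0, 0, -5.3], 1]
    - [[2.8, 2.7, -0.5], [0, 0, -5.3], 1]

```text
clock: 7.67
tool_pos: [0.5025, -0.085, 0.1864]
orientation: [-179.5, -0.5, -44.6]
contact_force: [1.0, 0.3, 0.5]
width: 1.001
```

Call:
step_arm:
  commands:
    - [[2.5, 3.0, 0], [0, 0, -5.3], 1]
    - [[2.2, 3.2, 0], [0, 0, -5.3], 1]
    - [[1.9, 3.4, 0], [0, 0, -5.3], 1]
    - [[1.6, 3.5, 0], [0, 0, -5.3], 1]
    - [[1.0, 3.0, 0], [0, 0, -5.3], 1]

```text
clock: 8.08
tool_pos: [0.4861, -0.2821, 0.1891]
orientation: [-179.9, -1.0, -16.8]
contact_force: [0.0, -0.3, -0.1]
width: 0.998
```

```bash
python3 -c "
from h import *
plan(.4623,-.3485,.20,-11.3,20)"
```

```text
pose [ 0.4861 -0.2821  0.1891] [-179.85   -1.    -16.77] F [ 0.  -0.3 -0.1] w 0.998 t 8.08 rows 4
0 [[-0.09, 1.76, -0.28], [-0.02, -0.25, -1.37]]
1 [[-0.13, 1.76, -0.28], [-0.02, -0.25, -1.37]]
2 [[-0.17, 1.76, -0.28], [-0.02, -0.25, -1.37]]
3 [[-0.22, 1.75, -0.28], [-0.02, -0.25, -1.37]]
```

Call:
step_arm:
  commands:
    - [[-0.1, 1.6, -0.3], [0, -0.3, -1.4], 1]
    - [[-0.1, 1.4, -0.3], [0, -0.3, -1.4], 1]
    - [[-0.2, 1.0, -0.2], [0, -0.2, -1.0], 1]
    - [[0, 0, 0], [0, 0, 0], 1]
    - [[0, 0, 0], [0, 0, 0], 1]

```text
clock: 8.5
tool_pos: [0.4677, -0.3295, 0.1965]
orientation: [-180.0, -0.2, -13.1]
contact_force: [0.5, 1.4, 0.4]
width: 1.001
```

```bash
cat > b.py <<'E'
from h import *
def barrier(P,im,d,zb=0.,c0=(.5,-.36),rad=.13):
    hsv=cv2.cvtColor(im,cv2.COLOR_BGR2HSV); H,S,V=[hsv[...,i].astype(int) for i in range(3)]
    cr=(H>15)&(H<40)&(S>25)&(V>90)&(d>0)&(np.hypot(P[...,0]-c0[0],P[...,1]-c0[1])<rad)
    for n,m in dict(plate=cr&(abs(P[...,2]-zb-.005)<.006),rib=cr&(abs(P[...,2]-zb-.038)<.005)).items():
        q=P[m]
        if len(q)<20: print(n,len(q)); continue
        r=cv2.minAreaRect((q[:,:2]*1000).astype(np.float32)); print(n,len(q),np.round(r[0],1),np.round(r[1],1),round(r[2],1),"z",np.percentile(q[:,2],[5,50,95]).round(4))
E
python3 - <<'E'
from b import *
im,d,c,P=grab("wrist"); cv2.imwrite("pics/w3.png",im)
barrier(P,im,d)
plan(.4623,-.3485,.20,-11.3,20)
E
```

```text
plate 7930 [ 523.4 -334. ] [199.9 124. ] 79.4 z [0.0015 0.0031 0.0043]
rib 954 [ 464.5 -349.5] [109.4  10. ] 79.0 z [0.0348 0.0361 0.0373]
pose [ 0.4678 -0.3293  0.1965] [-1.7999e+02 -1.5000e-01 -1.3050e+01] F [-0.1 -0.5 -0.6] w 0.999 t 8.55 rows 2
0 [[-0.05, 1.0, -0.18], [-0.0, -0.08, -0.87]]
1 [[-0.06, 1.0, -0.18], [-0.0, -0.08, -0.87]]
```

View pics/w3.png

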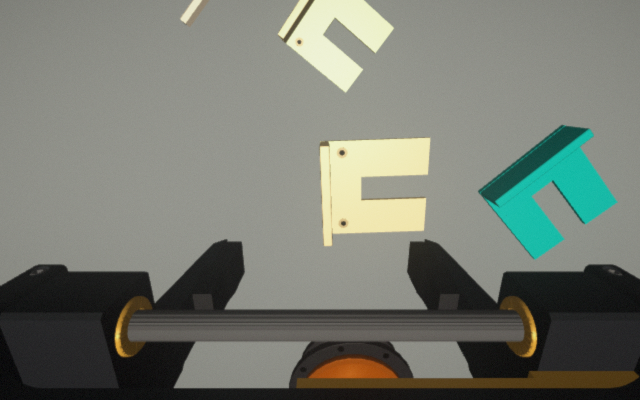

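```bash
python3 -c "
from h import *
plan(.464,-.349,.012,-11.0,40)"
```

```text
pose [ 0.4678 -0.3293  0.1965] [-1.7999e+02 -1.5000e-01 -1.3050e+01] F [-0.1 -0.5 -0.6] w 0.999 t 8.55 rows 5
0 [[0.01, 0.4, 3.69], [-0.0, -0.03, -0.41]]
1 [[0.0, 0.4, 3.69], [-0.0, -0.03, -0.41]]
2 [[0.0, 0.4, 3.69], [-0.0, -0.03, -0.41]]
3 [[0.0, 0.4, 3.69], [-0.0, -0.03, -0.41]]
4 [[0.0, 0.4, 3.69], [-0.0, -0.03, -0.41]]
```

Call:
step_arm:
  commands:
    - [[0, 0.6, 2.0], [0, 0, -0.7], 1]
    - [[0, 0.6, 3.5], [0, 0, -0.7], 1]
    - [[0, 0.5, 3.5], [0, 0, -0.7], 1]
    - [[0, 0, 2.5], [0, 0, 0], 1]
    - [[0, 0, 1.0], [0, 0, 0], 1]

```text
clock: 8.97
tool_pos: [0.4698, -0.3444, 0.0727]
orientation: [179.7, -0.8, -10.7]
contact_force: [-0.9, 0.6, -1.0]
width: 0.999
```

Call:
step_arm:
  commands:
    - [[0, 0, 0], [0, 0, 0], 1]
    - [[0, 0, 0], [0, 0, 0], 1]

```text
clock: 9.13
tool_pos: [0.4689, -0.341, 0.0699]
orientation: [179.9, -0.5, -10.6]
contact_force: [0.0, -0.2, 0.2]
width: 1.002
```

```bash
python3 -c "
from h import *
plan(.464,-.349,.012,-11.0,15)"
```

```text
pose [ 0.4689 -0.341   0.0699] [179.91  -0.47 -10.61] F [ 0.  -0.2  0.2] w 1.002 t 9.13 rows 4
0 [[-0.1, 0.22, 1.45], [0.02, -0.12, 0.1]]
1 [[-0.09, 0.22, 1.45], [0.02, -0.12, 0.1]]
2 [[-0.09, 0.22, 1.45], [0.02, -0.12, 0.1]]
3 [[-0.09, 0.22, 1.45], [0.02, -0.12, 0.1]]
```

Call:
step_arm:
  commands:
    - [[-0.2, 0.3, 1.4], [0, -0.2, 0.1], 1]
    - [[-0.1, 0.3, 1.6], [0, -0.2, 0.1], 1]
    - [[-0.1, 0.2, 1.3], [0, 0, 0.1], 1]
    - [[0, 0, 0.5], [0, 0, 0], 1]
    - [[0, 0, 0], [0, 0, 0], 1]

```text
clock: 9.55
tool_pos: [0.4665, -0.3507, 0.0227]
orientation: [179.6, -0.4, -10.9]
contact_force: [-0.7, -0.1, -1.0]
width: 0.998
```

```bash
python3 -c "
from h import *
plan(.464,-.349,.011,-11.0,15)"
```

```text
pose [ 0.4665 -0.3507  0.0227] [179.6   -0.44 -10.85] F [-0.7 -0.1 -1. ] w 0.998 t 9.55 rows 1
0 [[-0.29, -0.13, 1.16], [0.4, -0.44, 0.14]]
```

Call:
step_arm:
  commands:
    - [[-0.2, -0.1, 0.6], [0.3, -0.4, 0.1], 1]
    - [[-0.1, 0, 0.5], [0.1, 0, 0], 1]
    - [[0, 0, 0.1], [0, 0, 0], 1]
    - [[0, 0, 0], [0, 0, 0], 0.3]
    - [[0, 0, 0], [0, 0, 0], 0.1]

```text
clock: 9.97
tool_pos: [0.4636, -0.3496, 0.0095]
orientation: [-180.0, -0.0, -11.0]
contact_force: [-0.3, -0.3, -0.2]
width: 0.872
```

```bash
python3 -c "
from h import *
plan(.464,-.349,.011,-11.0,15)"
```

```text
pose [ 0.4636 -0.3496  0.0095] [-1.7995e+02 -1.0000e-02 -1.1010e+01] F [-0.3 -0.3 -0.2] w 0.872 t 9.97 rows 1
0 [[0.03, -0.07, -0.15], [-0.05, -0.01, -0.01]]
```

Call:
step_arm:
  commands:
    - [[0, 0, -0.1], [0, 0, 0], -1]
    - [[0, 0, 0], [0, 0, 0], -1]
    - [[0, 0, 0], [0, 0, 0], -1]
    - [[0, 0, 0], [0, 0, 0], -1]
    - [[0, 0, 0], [0, 0, 0], -1]

```text
clock: 10.38
tool_pos: [0.4645, -0.3504, 0.0122]
orientation: [179.9, -0.1, -11.0]
contact_force: [0.2, 0.6, -0.5]
width: 0.497
```

Call:
step_arm:
  commands:
    - [[0, 0, 0], [0, 0, 0], -1]
    - [[0, 0, 0], [0, 0, 0], -1]
    - [[0, 0, 0], [0, 0, 0], -1]
    - [[0, 0, 0], [0, 0, 0], -1]
    - [[0, 0, 0], [0, 0, 0], -1]

```text
clock: 10.8
tool_pos: [0.4646, -0.3505, 0.0125]
orientation: [179.9, -0.2, -11.0]
contact_force: [-2.3, -0.6, -0.3]
width: 0.119
```

The rib is gripped (10.5 mm). Lifting.

Call:
step_arm:
  commands:
    - [[0, 0, -0.7], [0, 0, 0], -1]
    - [[0, 0, -1.2], [0, 0, 0], -1]
    - [[0, 0, -1.8], [0, 0, 0], -1]
    - [[0, 0, -2.0], [0, 0, 0], -1]
    - [[0, 0, -2.0], [0, 0, 0], -1]

```text
clock: 11.22
tool_pos: [0.4607, -0.3464, 0.0883]
orientation: [-179.6, 0.5, -11.0]
contact_force: [0.0, 0.4, -1.9]
width: 0.113
```

Call:
step_arm:
  commands:
    - [[0, 0, -2.0], [0, 0, 0], -1]
    - [[0, 0, -1.2], [0, 0, 0], -1]
    - [[0, 0, -0.5], [0, 0, 0], -1]
    - [[0, 0, 0], [0, 0, 0], -1]

```text
clock: 11.55
tool_pos: [0.4627, -0.3484, 0.1354]
orientation: [-179.9, 0.1, -11.0]
contact_force: [-0.2, 0.4, -2.6]
width: 0.111
```

```bash
python3 - <<'E'
from b import *
for n in("wrist",):
    s=manip.get_state(); im,d,c,P=grab(n); cv2.imwrite("pics/w4.png",im)
    t=s["tool_pos"]; r=R.from_euler("xyz",s["orientation"],degrees=True); Q=r.inv().apply((P-t).reshape(-1,3)).reshape(P.shape)
    hsv=cv2.cvtColor(im,cv2.COLOR_BGR2HSV); H,S,V=[hsv[...,i].astype(int) for i in range(3)]
    m=(H>15)&(H<40)&(S>25)&(V>90)&(d>0)&(abs(Q[...,0]-.05)<.09)&(abs(Q[...,1])<.07)&(abs(Q[...,2])<.04)
    p=m&(Q[...,2]>-.005)&(Q[...,0]>.01); q=Q[p]; A=np.c_[q[:,:2],np.ones(len(q))]; co=np.linalg.lstsq(A,q[:,2],rcond=None)[0]
    print("plate n",len(q),"tool-frame plane slopes deg",np.degrees(co[:2]).round(2),"z0",co[2].round(4),"res",np.std(q[:,2]-A@co).round(4))
    rc=cv2.minAreaRect((q[:,:2]*1000).astype(np.float32)); print(np.round(rc[0],1),np.round(rc[1],1),rc[2], q[:,:2].min(0),q[:,:2].max(0))
plan(.4615,.0375,.125,-10.1)
E
```

```text
plate n 20287 tool-frame plane slopes deg [0.3  0.19] z0 0.0092 res 0.0009
[63.  -7.6] [106.4  96.7] 0.26060542464256287 [ 0.01000785 -0.05576651] [0.11639541 0.04099008]
pose [ 0.4626 -0.3483  0.1348] [-1.799e+02  8.000e-02 -1.098e+01] F [ 0.1 -1.2 -1.7] w 0.108 t 11.6 rows 10
0 [[-0.75, -3.78, 0.11], [-0.01, 0.01, -0.09]]
1 [[-0.74, -3.79, 0.11], [-0.01, 0.01, -0.09]]
2 [[-0.73, -3.79, 0.1], [-0.01, 0.01, -0.09]]
3 [[-0.73, -3.79, 0.1], [-0.01, 0.01, -0.09]]
4 [[-0.72, -3.79, 0.1], [-0.01, 0.01, -0.09]]
5 [[-0.72, -3.79, 0.1], [-0.01, 0.01, -0.09]]
6 [[-0.71, -3.79, 0.1], [-0.01, 0.01, -0.09]]
7 [[-0.7, -3.79, 0.1], [-0.01, 0.01, -0.09]]
8 [[-0.7, -3.79, 0.1], [-0.01, 0.01, -0.09]]
9 [[-0.69, -3.79, 0.1], [-0.01, 0.01, -0.09]]
```

View pics/w4.png

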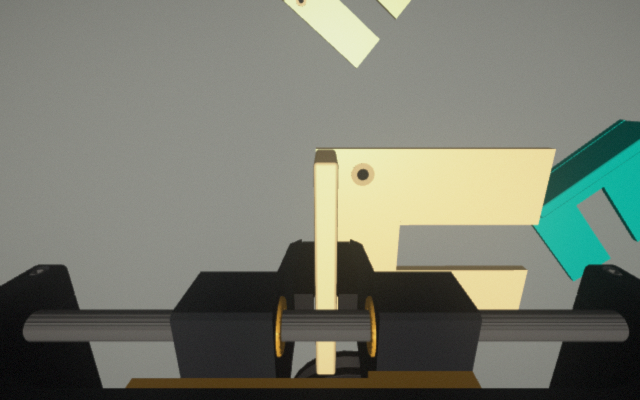

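The barrier hangs level in the grip: slope under 0.3°, front edge 116 mm ahead of the TCP, rib centred to about 1 mm. Carrying it to the unit.

Call:
step_arm:
  commands:
    - [[-0.4, -2.0, 0], [0, 0, -0.1], -1]
    - [[-0.7, -3.5, 0], [0, 0, -0.1], -1]
    - [[-0.7, -3.8, 0], [0, 0, -0.1], -1]
    - [[-0.7, -3.8, 0], [0, 0, -0.1], -1]
    - [[-0.7, -3.8, 0], [0, 0, -0.1], -1]

```text
clock: 12.02
tool_pos: [0.4606, -0.1775, 0.1315]
orientation: [-180.0, 0.2, -11.1]
contact_force: [0.9, 0.0, -1.1]
width: 0.11
```

Call:
step_arm:
  commands:
    - [[-0.7, -3.8, 0], [0, 0, -0.1], -1]
    - [[-0.7, -3.8, 0], [0, 0, -0.1], -1]
    - [[-0.7, -3.8, 0], [0, 0, -0.1], -1]
    - [[-0.5, -3.0, 0], [0, 0, -0.1], -1]
    - [[-0.4, -2.0, 0], [0, 0, 0], -1]

```text
clock: 12.43
tool_pos: [0.4559, 0.0012, 0.1267]
orientation: [-179.8, 0.8, -10.7]
contact_force: [-0.4, 0.8, -1.7]
width: 0.105
```

Call:
step_arm:
  commands:
    - [[0, -0.5, 0], [0, 0, 0], -1]
    - [[0, 0, 0], [0, 0, 0], -1]

```text
clock: 12.6
tool_pos: [0.4545, 0.0108, 0.1248]
orientation: [-179.7, 1.0, -10.4]
contact_force: [0.4, -0.2, -1.8]
width: 0.113
```

```bash
python3 -c "
from h import *
plan(.4615,.0375,.115,-10.1)"
```

```text
pose [0.4545 0.0108 0.1248] [-179.71    1.04  -10.36] F [ 0.4 -0.2 -1.8] w 0.113 t 12.6 rows 1
0 [[0.23, -2.75, 0.99], [-0.29, 1.04, -0.26]]
```

Call:
step_arm:
  commands:
    - [[0.1, -1.5, 0.4], [-0.2, 0.6, -0.1], -1]
    - [[0.1, -1.2, 0.4], [-0.1, 0.4, -0.1], -1]
    - [[0, -0.1, 0.1], [0, 0, 0], -1]
    - [[0, 0, 0], [0, 0, 0], -1]

```text
clock: 12.93
tool_pos: [0.4609, 0.0357, 0.1137]
orientation: [179.9, 0.2, -10.2]
contact_force: [0.1, 0.7, -2.7]
width: 0.11
```

```bash
cat > m.py <<'E'
from h import *
def meas(name):
    s=manip.get_state(); im,d,c,P=grab("wrist"); cv2.imwrite(f"pics/{name}.png",im)
    t=s["tool_pos"]; r=R.from_euler("xyz",s["orientation"],degrees=True); Q=r.inv().apply((P-t).reshape(-1,3)).reshape(P.shape)
    hsv=cv2.cvtColor(im,cv2.COLOR_BGR2HSV); H,S,V=[hsv[...,i].astype(int) for i in range(3)]; ok=d>0
    def rect(n,m,A):
        q=A[m&ok]
        if len(q)<30: print(n,len(q)); return
        rc=cv2.minAreaRect((q[:,:2]*1000).astype(np.float32)); print(n,len(q),np.round(rc[0],1),np.round(rc[1],1),round(rc[2],1),"min/max mm",(q.min(0)*1000).round(1),(q.max(0)*1000).round(1))
    cr=(H>15)&(H<40)&(S>60)&(V>90)
    rect("plate(tool)",cr&(Q[...,2]>0)&(Q[...,2]<.016)&(Q[...,0]>.01)&(Q[...,0]<.13)&(abs(Q[...,1])<.065),Q)
    X=P
    rect("shroudtop",(X[...,2]>.048)&(X[...,2]<.06)&(S<40)&(np.hypot(X[...,0]-.63,X[...,1]-.005)<.09),P)
    rect("lip",(X[...,2]>.026)&(X[...,2]<.032)&(S<40)&(np.hypot(X[...,0]-.604,X[...,1]-.01)<.07),P)
    rect("pillar",(V>170)&(S<40)&(X[...,2]>.055)&(X[...,2]<.07)&(np.hypot(X[...,0]-.557,X[...,1]-.02)<.015),P)
    print(s["tool_pos"].round(4),s["orientation"].round(2),s["contact_force"].round(1),s["clock"])
E
python3 - <<'E'
from m import *
meas("w5"); plan(.4615,.0375,.115,-10.1)
E
```

```text
plate(tool) 15117 [63.  -7.5] [106.   96.8] 0.2 min/max mm [ 10.  -55.7   0.4] [116.1  41.1  15.3]
shroudtop 10008 [634.4   7.3] [140.3  48.4] 77.4 min/max mm [603.7 -65.7  48. ] [672.5  72.7  59.9]
lip 1231 [602.5  13.1] [114.4  24. ] 79.4 min/max mm [581.6 -44.9  26.6] [624.5  71.4  32. ]
pillar 16
[0.4609 0.0357 0.1137] [179.88   0.18 -10.21] [ 0.1  0.7 -2.7] 12.9333
pose [0.4609 0.0354 0.1138] [179.88   0.18 -10.24] F [-0.9 -0.6 -1.7] w 0.113 t 12.98 rows 1
0 [[0.02, -0.21, -0.12], [0.12, 0.18, -0.14]]
```

View pics/w5.png

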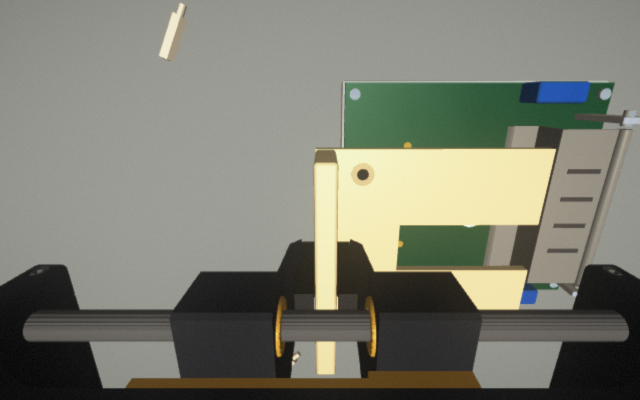

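View: the plate is level at columns 340–555, the shroud is beyond it, and the pillar top peeks out at (470,222) inside the slot opening. Pillar estimate still (0.557,0.021). Lowering.

Call:
step_arm:
  commands:
    - [[0, -0.2, 1.0], [0.1, 0.2, -0.1], -1]
    - [[0, 0, 1.5], [0, 0, 0], -1]
    - [[0, 0, 1.5], [0, 0, 0], -1]
    - [[0, 0, 1.0], [0, 0, 0], -1]
    - [[0, 0, 0.4], [0, 0, 0], -1]

```text
clock: 13.4
tool_pos: [0.464, 0.0309, 0.0599]
orientation: [179.9, -0.3, -10.5]
contact_force: [0.3, -0.2, -1.6]
width: 0.111
```

Call:
step_arm:
  commands:
    - [[0, 0, 0], [0, 0, 0], -1]
    - [[0, 0, 0], [0, 0, 0], -1]

```text
clock: 13.57
tool_pos: [0.4637, 0.03, 0.0592]
orientation: [179.9, -0.2, -10.6]
contact_force: [0.1, 1.9, -1.2]
width: 0.112
```

```bash
python3 -c "
from h import *
plan(.4615,.037,.042,-10.1,10)"
```

```text
pose [0.4637 0.03   0.0592] [ 1.7993e+02 -1.6000e-01 -1.0560e+01] F [ 0.1  1.9 -1.2] w 0.112 t 13.57 rows 2
0 [[-0.17, -0.32, 0.86], [0.04, -0.08, -0.23]]
1 [[-0.17, -0.32, 0.86], [0.04, -0.08, -0.23]]
```

Call:
step_arm:
  commands:
    - [[-0.1, -0.5, 0], [0, 0, -0.2], -1]
    - [[-0.1, -0.2, 0.4], [0, 0, -0.2], -1]
    - [[0, 0, 0.6], [0, 0, 0], -1]
    - [[0, 0, 0.2], [0, 0, 0], -1]
    - [[0, 0, 0], [0, 0, 0], -1]

```text
clock: 13.98
tool_pos: [0.4648, 0.0373, 0.0485]
orientation: [179.9, -0.4, -10.1]
contact_force: [-0.4, 0.6, -1.6]
width: 0.113
```

```bash
python3 -c "
from m import *
meas('w6')
plan(.4615,.037,.034,-10.1,10)"
```

```text
plate(tool) 15948 [63.2 -7.5] [106.5  96.9] 0.3 min/max mm [ 10.  -55.7   0.6] [116.7  41.1  15.9]
shroudtop 1558 [617.8  28.5] [13.3 61. ] 3.9 min/max mm [612.4  -1.6  48. ] [626.5  59.3  54.5]
lip 6416 [603.7  16.4] [107.8  25.9] 79.9 min/max mm [582.7 -38.4  26.5] [625.1  71.5  32. ]
pillar 633 [559.  20.] [14.8 15.4] 79.8 min/max mm [551.6  12.5  60.2] [566.8  27.6  64.2]
[0.4648 0.0373 0.0485] [179.9   -0.4  -10.11] [-0.4  0.6 -1.6] 13.9833
pose [0.4647 0.0373 0.0485] [179.9   -0.39 -10.11] F [-0.  -0.2 -2.4] w 0.111 t 14.03 rows 2
0 [[-0.16, 0.04, 0.72], [0.05, -0.19, -0.01]]
1 [[-0.16, 0.04, 0.72], [0.05, -0.19, -0.01]]
```

View pics/w6.png

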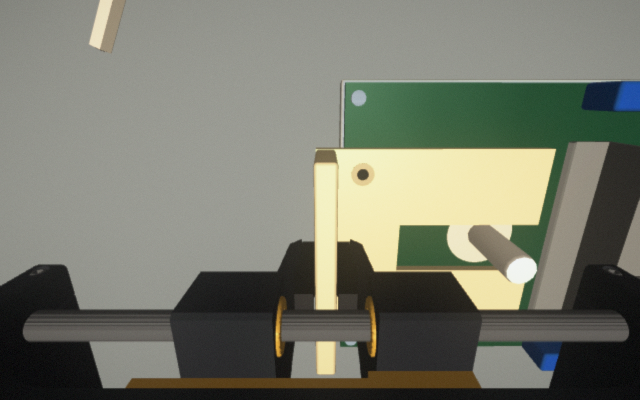

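The plate is level, and the pillar at (518,268), base (478,240), stands inside the slot. It measures (0.559,0.020). Lowering to the board.

Call:
step_arm:
  commands:
    - [[-0.2, 0, 0.4], [0, -0.2, 0], -1]
    - [[-0.1, 0, 0.4], [0, -0.1, 0], -1]
    - [[0, 0, 0.3], [0, 0, 0], -1]
    - [[0, 0, 0.1], [0, 0, 0], -1]

```text
clock: 14.37
tool_pos: [0.4619, 0.0378, 0.0358]
orientation: [179.9, -0.1, -10.1]
contact_force: [0.2, -0.4, -1.9]
width: 0.109
```

Call:
step_arm:
  commands:
    - [[0, 0, 0.1], [0, 0, 0], -1]
    - [[0, 0, 0], [0, 0, 0], -1]

```text
clock: 14.53
tool_pos: [0.4615, 0.0378, 0.0341]
orientation: [179.9, -0.1, -10.1]
contact_force: [-1.3, -0.7, -1.9]
width: 0.11
```

```bash
python3 -c "
from h import *
plan(.4645,.036,.033,-10.0,10)"
```

```text
pose [0.4615 0.0378 0.0341] [ 1.7989e+02 -5.0000e-02 -1.0110e+01] F [-1.3 -0.7 -1.9] w 0.11 t 14.53 rows 1
0 [[0.33, 0.12, 0.11], [0.11, -0.05, -0.11]]
```

Call:
step_arm:
  commands:
    - [[0.2, 0.1, 0.1], [0.1, 0, 0], -1]
    - [[0.2, 0, 0.1], [0, 0, 0], -1]
    - [[0.2, 0, 0.05], [0, 0, 0], -1]

```text
clock: 14.78
tool_pos: [0.4658, 0.036, 0.0324]
orientation: [180.0, 0.2, -10.1]
contact_force: [-8.6, 2.2, 12.3]
width: 0.113
```

Call:
step_arm:
  commands:
    - [[0.3, 0, 0.05], [0, 0, 0], -1]
    - [[0.4, 0, 0.05], [0, 0, 0], -1]
    - [[0.4, 0, 0], [0, 0, 0], -1]

```text
clock: 15.03
tool_pos: [0.4769, 0.034, 0.0327]
orientation: [180.0, 0.3, -10.1]
contact_force: [-0.3, -0.5, -1.1]
width: 0.112
```

```bash
python3 -c "
from h import *
plan(.504,.029,.0325,-10.0,5)"
```

```text
pose [0.4769 0.034  0.0327] [179.98   0.29 -10.05] F [-0.3 -0.5 -1.1] w 0.112 t 15.03 rows 6
0 [[0.46, 0.0, 0.0], [0.0, 0.05, -0.01]]
1 [[0.46, 0.0, 0.0], [0.0, 0.05, -0.01]]
2 [[0.46, 0.0, 0.0], [0.0, 0.05, -0.01]]
3 [[0.46, 0.0, 0.0], [0.0, 0.05, -0.01]]
4 [[0.46, 0.0, 0.0], [0.0, 0.05, -0.01]]
5 [[0.46, 0.0, 0.0], [0.0, 0.05, -0.01]]
```

Board contact came at z=0.0324, as predicted. The front edge is now at the flare; sliding on in small steps.

Call:
step_arm:
  commands:
    - [[0.4, 0, 0.03], [0, 0, 0], -1]
    - [[0.4, 0, 0.03], [0, 0, 0], -1]
    - [[0.3, 0, 0.03], [0, 0, 0], -1]

```text
clock: 15.28
tool_pos: [0.4893, 0.0317, 0.0324]
orientation: [180.0, 0.3, -10.1]
contact_force: [-7.3, 1.1, 14.2]
width: 0.11
```

Call:
step_arm:
  commands:
    - [[0.3, 0, 0.03], [0, 0, 0], -1]
    - [[0.3, 0, 0.03], [0, 0, 0], -1]
    - [[0.2, 0, 0.03], [0, 0, 0], -1]

```text
clock: 15.53
tool_pos: [0.4978, 0.0303, 0.0324]
orientation: [180.0, 0.4, -10.0]
contact_force: [-4.9, 0.7, 6.9]
width: 0.114
```

```bash
python3 -c "
from h import *
plan(.504,.029,.0325,-10.0,5)"
```

```text
pose [0.4978 0.0303 0.0324] [179.98   0.4  -10.04] F [-4.9  0.7  6.9] w 0.114 t 15.53 rows 2
0 [[0.32, 0.01, -0.01], [0.01, 0.2, -0.02]]
1 [[0.32, 0.01, -0.01], [0.01, 0.2, -0.02]]
```

Call:
step_arm:
  commands:
    - [[0.2, 0, 0.03], [0, 0, 0], -1]
    - [[0.15, 0, 0.03], [0, 0, 0], -1]

```text
clock: 15.7
tool_pos: [0.5015, 0.0297, 0.0324]
orientation: [180.0, 0.5, -10.0]
contact_force: [-4.5, -0.1, 7.4]
width: 0.111
```

Call:
step_arm:
  commands:
    - [[0.15, 0, 0.03], [0, 0, 0], -1]
    - [[0.1, 0, 0.03], [0, 0, 0], -1]

```text
clock: 15.87
tool_pos: [0.5044, 0.0292, 0.0324]
orientation: [180.0, 0.5, -10.0]
contact_force: [-4.2, 0.6, 6.3]
width: 0.112
```

Call:
step_arm:
  commands:
    - [[0.1, 0, 0.03], [0, 0, 0], -1]
    - [[0.1, 0, 0.03], [0, 0, 0], -1]

```text
clock: 16.03
tool_pos: [0.5044, 0.0292, 0.0324]
orientation: [179.9, 0.9, -10.0]
contact_force: [-9.9, 0.3, 13.0]
width: 0.11
```

Call:
step_arm:
  commands:
    - [[0.1, 0, 0.03], [0, 0, 0], -1]
    - [[0.1, 0, 0.03], [0, 0, 0], -1]

```text
clock: 16.2
tool_pos: [0.5043, 0.0292, 0.0324]
orientation: [179.9, 1.2, -10.0]
contact_force: [-8.9, 0.3, 11.3]
width: 0.109
```

It stopped at (0.5044, 0.0292), the predicted home, with rising x force. Now I'll level the tool slightly, hold the push, and check.

Call:
step_arm:
  commands:
    - [[0.05, 0, 0.03], [0, 0.4, 0], -1]
    - [[0.05, 0, 0.03], [0, 0.4, 0], -1]
    - [[0.03, 0, 0.04], [0, 0.3, 0], -1]

```text
clock: 16.45
tool_pos: [0.5045, 0.0292, 0.0324]
orientation: [179.9, 0.4, -9.9]
contact_force: [-6.1, 0.9, 9.0]
width: 0.112
```

```bash
python3 - <<'E'
from m import *
meas('w7')
for n in("side","top"):
    im,d,c,P=grab(n)
    hsv=cv2.cvtColor(im,cv2.COLOR_BGR2HSV); S=hsv[...,1].astype(int)
    L=R.from_euler("z",-10,degrees=True).inv().apply((P-[.558,.0203,.02]).reshape(-1,3)).reshape(P.shape)
    for nm,a,b,lo,hi in(("lip",.040,.055,.004,.02),("shroudtop",.065,.10,.02,.05)):
        m=(d>0)&(L[...,0]>a)&(L[...,0]<b)&(abs(L[...,1])<.05)&(L[...,2]>lo)&(L[...,2]<hi); print(n,nm,m.sum(),np.percentile(L[m][:,2],[10,50,90]).round(4) if m.sum()>3 else "")
    T=(d>0)&(np.hypot(P[...,0]-.551,P[...,1]-.3085)<.03); print(n,"coil top",np.percentile(P[T][:,2],[50,95]).round(4))
    if n=="side": cv2.imwrite("pics/s7.png",cv2.resize(im[160:340,220:400],None,fx=3,fy=3))
print(manip.get_state()["contact_force"])
E
```

```text
plate(tool) 4789 [52.4 -8. ] [84.6 95.4] 0.1 min/max mm [ 10.1 -55.7   0.1] [94.7 39.8 14.7]
shroudtop 8999 [629.7   7.2] [116.9  35.6] 80.3 min/max mm [603.2 -48.7  48. ] [647.7  67.5  55.4]
lip 6499 [602.9  12.4] [116.   24.9] 79.6 min/max mm [584.3 -46.7  26.3] [625.2  71.3  32. ]
pillar 115 [564.5  22.6] [ 2.8 12.5] 27.9 min/max mm [560.5  16.4  60.2] [566.8  27.5  63.8]
[0.5045 0.0292 0.0324] [179.91   0.36  -9.93] [-6.1  0.9  9. ] 16.45
side lip 85 [0.0076 0.0096 0.0116]
side shroudtop 197 [0.0327 0.0347 0.037 ]
side coil top [0.0378 0.0424]
top lip 0 
top shroudtop 292 [0.0311 0.035  0.0384]
top coil top [0.0376 0.0432]
[-5.01447051  0.67903145  7.67964976]
```

View pics/w7.png

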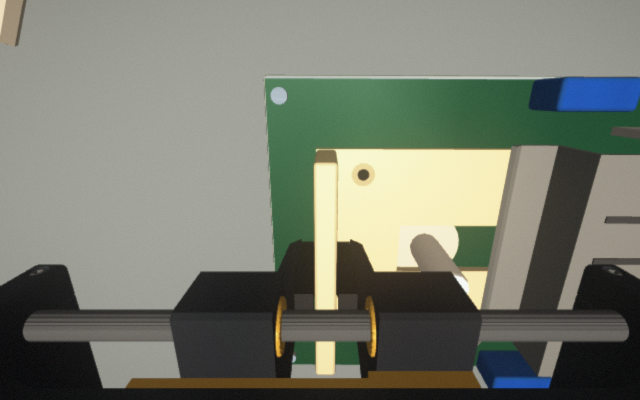

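View pics/s7.png

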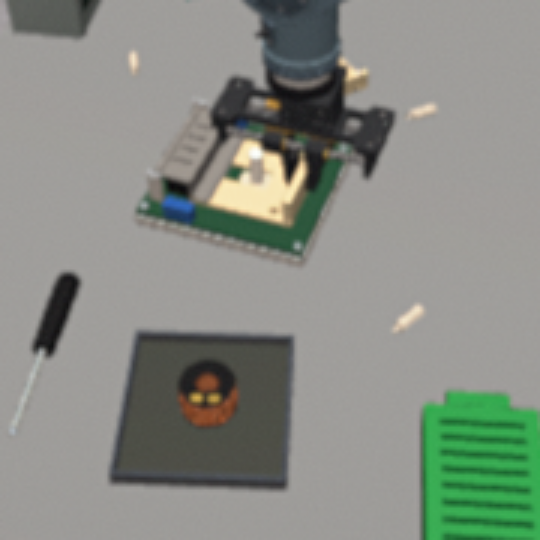

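The barrier sits under the lip, the shroud top is at 35 mm (shut), and the coil is upright in the tray. I'll press a little firmer as the final hold.

Call:
step_arm:
  commands:
    - [[0.03, 0, 0.05], [0, 0.1, 0], -1]
    - [[0.03, 0, 0.06], [0, 0.1, 0], -1]

```text
clock: 16.77
tool_pos: [0.5045, 0.0292, 0.0324]
orientation: [179.9, 0.3, -9.9]
contact_force: [-7.3, 1.4, 13.1]
width: 0.108
```

```bash
python3 - <<'E'
from h import *
for i in range(4):
    manip.grab_frame("top"); s=manip.get_state(); print(s["clock"],s["contact_force"].round(1),s["tool_pos"].round(4),s["orientation"].round(2),round(s["width"],3))
E
```

```text
16.8167 [-7.2  0.8 11.9] [0.5045 0.0292 0.0324] [179.89   0.32  -9.92] 0.11
16.8667 [-7.1  0.3 10.8] [0.5045 0.0292 0.0324] [179.9    0.32  -9.92] 0.111
16.9167 [-7.1  1.  11.5] [0.5045 0.0292 0.0324] [179.89   0.32  -9.92] 0.11
16.9667 [-6.2  0.4 11.6] [0.5045 0.0292 0.0324] [179.9    0.32  -9.92] 0.11
```

The press is steady at about 11.5 N, so I'm handing in.

```bash
python3 -c "
from plant import manip
print(manip.job_done())"
```

```text
the job is handed in; nothing more can be done
None
```

The coil is standing in the tray and the barrier is home under the shroud lip. I handed the job in at about 17 s with the rib still gripped and the barrier pressed down. `job_done()` reports no verdict.

- **Coil:** I lifted it straight off the pillar, lowered it until it touched the tray floor, and let it go there. It stood upright about 6 mm from the tray centre, and later side and top views showed its top still at the expected height.
- **Barrier:** I gripped it by the rib, lowered it with its slot around the pillar, and slid it along the board until it stopped against the terminal block. The stop came within 1 mm of the home position I had worked out. The turn is within about 0.1° of the unit and the tool's tilt about 0.3°.
- **Hold and shroud:** The downward press was steady at about 11.5 N, with about 7 N pushing against the block. The shroud top measured 35 mm above the board, so it is down.

**Less certain:**
- The front edge is hidden under the lip, so "fully home" rests on the stop position and the force rise, not on seeing it.
- The pillar's position differed by 2–3 mm between views.
- While coming down around the pillar the barrier drifted about 7 mm sideways and may have brushed it (about 2 N). I corrected this before it reached the board.
- I checked the other items on the counter only by eye. The ones in view looked untouched.

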